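# Set the gear drawers for the early start

### The arm

A 6-joint arm with a two-finger parallel gripper is mounted at the origin on the work surface. World frame = base frame: x ahead of the robot, y to its left, z up, the work surface at z = 0. Lengths are in m, angles in degrees, forces in N, time in s.
With the tool pointing down it reaches from about 0.4 to 0.825 m from the base axis. Payload 7 kg.
Tool frame: the origin (TCP) lies midway between the tips of the shut fingers; the grasp point (between the pads) lies 19 mm behind it; z points along the fingers, y is the line along which they close (so a half turn about z gives the same grasp; the last joint's range is limited). The gripper opens to 88 mm and grips with 3 to 60 N. Pads are 19 mm wide; open, the fingers measure 130 mm over their backs; the gripper's body (78 mm by 193 mm) begins 47 mm behind the grasp point.
Start: joints at [-47.836, 20.546, 0.682, 0, -70.136, -16.507], TCP at [0.292, -0.608, 0.227] pointing down, gripper open.
Joint ranges: [-176.03, 176.03], [-82.01, 121.73], [-58.28, 71.71], [-173.87, 95.51], [-174.79, -0.11], [-173.66, 173.66]. Speed limits (degrees/s): [136.94, 136.94, 172.46, 180, 180, 180].

### API

Orientations are given as [roll, pitch, yaw] about the fixed x, y, z axes, in that order (R = Rz(yaw) Ry(pitch) Rx(roll)).
In Python, from plant import r, eyes, workorder gives the robot as it stands.
- The arm moves only by the tool step_arm, never from a script. Its argument "plan" is a list of rows, each a list of 5 numbers: the shift along the tool's x, y, z each as a share of 25 cm, from -1 to 1, then the turn about the tool's z as a share of 60 degrees, from -1 to 1, then the finger opening in mm, from 0 to 87.6. In form: [[x, y, z, turn, jaw], ...]. A call has 1 to 12 rows; each row is the pose to reach, as a shift and turn from the pose commanded when the call began, along the tool's axes at that moment; what a row does not reach only later rows make up. A row lasts 1/12 s, in which the tool goes at most 41.7 mm and 7.16 degrees, less where a joint would pass 70% of its speed; a pose out of reach is approached as far as the arm can. A call with a number of a shift or a turn outside -1 to 1 is refused whole. A call with a gripper value outside its range is refused whole. The fingers move at their own pace and stop on an object; "newtons" is the grip in N (left out, the last holds). Time passes only in rows, so rows that repeat a pose let the fingers close. It gives the time, the measured TCP pose, the force, the opening and the grip force at its end, in the units of the state.
- r.get_state(): the state, without advancing time (a new reading comes with each control period).
- eyes.capture(name): name is "scene" or "top" or "wrist"; returns the picture (420x560x3 uint8, red, green, blue); there is no depth.
- eyes.camera_model(name): a dict with "fov_y" (degrees; the focal length in pixels is half the picture's height over the tangent of half this angle, whatever the lens; pixels are square), "cx", "cy" (the principal point, pixels), "world_to_cam" (4x4, takes a point from world to camera coordinates); the wrist camera has in their place "hand_eye" (4x4, takes a point from camera to tool coordinates, whose origin is the TCP and whose axes are the flange's). Camera axes: x right, y up, looking along -z (the intrinsics and any distortion apply to the point x, -y, -z); pixel columns grow to the right and rows downward; lengths in m; the calibration is good to about 2 mm. The wrist camera is an equidistant fisheye: a pixel r from the principal point sees the ray r / f radians off the axis. A picture is of the moment at which its call begins: read the wrist's pose just before it. camera_model takes no time and is no camera call.
- workorder.close_job(): hands the job in; it is judged then, once.
The state is a dict: "time_s": time; "joints": joint angles; "qd": joint speeds; "joint_torque": joint torques, N m; "tcp_pos": TCP position; "eef_rot": TCP orientation; "contact_force": force on the tool from outside, world axes, zero at the start; "moment": the same for the moment, N m; "gripper_width": finger opening in m; "gripper_force": force on a finger pad.
Only numpy, scipy, OpenCV 4.12 (cv2) and the standard library are available. Lean on these libraries where they do the work, as an engineer would, in place of code of your own. Each camera call takes 0.05 s, during which the arm holds its last target. There are 200 camera calls.

### The job

The ice screw is done with and the headlamp is wanted first thing: push the drawer that holds the ice screw fully shut, and push the drawer that holds the headlamp out from behind its front panel until it is fully open against its stop. Do it smoothly with the fingertips, no slamming; do not pinch the front panels, pick nothing up, and leave the jar and pulley alone.

Things in the scene. Friction and masses are not known exactly. Their poses are not given: they have to be found in the camera images.
- chest: low plywood gear chest screwed to the bench, 240 mm deep (x), 340 wide (y), 100 high, with two handleless open-topped drawers side by side, centred at y = +83.5 and -83.5 mm. Origin: centre of its underside, on the bench. Its -x is the drawer front side, facing roughly the robot; +y is its left seen from the robot; z up. The carcass's front edges lie at x = -120 mm.
- drawer_left (a joint): how far the left (+y) drawer is pulled out, in m: 0 = fully shut, 0.13 = fully open against its stop; starts 0.062 to 0.090. Opens along the chest's -x; about 1.5 N of friction; stays where it is left. Drawer floor 20 mm above the bench, side walls up to 55 mm, inner width 136 mm, inner length 209 mm.
- left_face (a point): point on the left drawer's flat front panel, which is 163 mm wide, 88 mm high; 16 mm thick, lower edge 6 mm and upper edge 94 mm above the bench. Point: centre of the outer (robot-side) surface, 50 mm above the bench; axes as the chest's. Drawer shut, it lies at chest x = -136 mm.
- left_lining (a point): the left drawer's front panel again. Point: centre of its inner surface (towards the chest), 50 mm above the bench; axes as the chest's. Drawer shut, it lies at chest x = -120 mm; drawer open, the gap from it to the chest's front edge equals the joint value.
- drawer_right (a joint): how far the right (-y) drawer is pulled out, in m: 0 = fully shut, 0.13 = fully open against its stop; starts 0.062 to 0.090. Opens along the chest's -x; about 1.5 N of friction; stays where it is left. Drawer floor 20 mm above the bench, side walls up to 55 mm, inner width 136 mm, inner length 209 mm.
- right_face (a point): point on the right drawer's flat front panel, which is 163 mm wide, 88 mm high; 16 mm thick, lower edge 6 mm and upper edge 94 mm above the bench. Point: centre of the outer (robot-side) surface, 50 mm above the bench; axes as the chest's. Drawer shut, it lies at chest x = -136 mm.
- right_lining (a point): the right drawer's front panel again. Point: centre of its inner surface (towards the chest), 50 mm above the bench; axes as the chest's. Drawer shut, it lies at chest x = -120 mm; drawer open, the gap from it to the chest's front edge equals the joint value.
- screw_mid (a point): short ice screw, a bare metal tube 17 mm across with a flat hanger plate at one end, 112 mm long, 40 mm wide, 19 mm high, lying crosswise on the floor of one of the two drawers, just behind its front panel; loose. Point: middle of the tube, 8.5 mm above the drawer floor.
- headlamp_mid (a point): black plastic headlamp without its strap, 40 x 75 mm, 34 mm high, round lens upward, lying on the floor of the other drawer, just behind its front panel; its top is 54 mm above the bench; loose. Point: its middle, 16 mm above the drawer floor.
- jar_mid (a point): empty glass jar with a twist cap, 72 mm across, 100 mm high, standing on the bench beside the chest. Point: its centre, 50 mm above the bench; z axis up.
- pulley_mid (a point): silver aluminium pulley lying flat on the bench on the other side of the chest, 83 mm long, 60 mm wide, 24 mm high. Point: middle of its wheel, 12 mm above the bench.
Things that resemble listed ones, but are neither listed nor needed, are in the scene too. Of the things that look like the part that bears screw_mid, the middle-sized one is meant.

How it is judged (in metres and radians):
At the end, for the whole second after the job is handed in: The drawer with the ice screw is within 4 mm of fully shut and the drawer with the headlamp within 6 mm of fully open; both are at rest, with the screw and the headlamp still lying in their own drawers (((value of joint drawer_left below 0.004 m and value of joint drawer_right above 0.124 m and x of screw_mid in the frame of left_lining between 0 and 0.215 m and y of screw_mid in the frame of left_lining between -0.075 and 0.075 m and height (world z) of each of screw_mid, headlamp_mid below 0.06 m and x of headlamp_mid in the frame of right_lining between 0 and 0.215 m and y of headlamp_mid in the frame of right_lining between -0.075 and 0.075 m) or (value of joint drawer_right below 0.004 m and value of joint drawer_left above 0.124 m and x of screw_mid in the frame of right_lining between 0 and 0.215 m and y of screw_mid in the frame of right_lining between -0.075 and 0.075 m and height (world z) of each of screw_mid, headlamp_mid below 0.06 m and x of headlamp_mid in the frame of left_lining between 0 and 0.215 m and y of headlamp_mid in the frame of left_lining between -0.075 and 0.075 m)) and velocity of joint drawer_left between -0.01 and 0.01 m/s and velocity of joint drawer_right between -0.01 and 0.01 m/s); the robot touches nothing.
It fails at once if a drawer is slammed (faster than 0.35 m/s) (velocity of joint any of drawer_left, drawer_right above 0.35 m/s or velocity of joint any of drawer_left, drawer_right below -0.35 m/s).
It fails at once if a front panel is pinched (fingers press on its outer and inner side at once, over 2 N each) ((contact force between the fingers and drawer_left_c4 above 2 N and contact force between the fingers and drawer_left_c5 above 2 N) or (contact force between the fingers and drawer_right_c4 above 2 N and contact force between the fingers and drawer_right_c5 above 2 N)).
It fails at once if the ice screw or the headlamp is lifted more than 25 mm (height (world z) of screw_mid above 0.0535 m or height (world z) of headlamp_mid above 0.061 m).
It fails at once if the jar or the pulley is moved more than 20 mm, lifted or tipped (distance of any of jar_mid, pulley_mid from where it was at the start of the episode above 0.02 m or angle between jar_mid's own z axis and vertical above 0.3 rad).
It also fails if it takes over 42 s, if anything falls off the work surface, if the arm or the gripper's body presses on something with over 40 N, if the wrist force passes 120 N, or if a joint passes its speed limit or range.

## Working session

There is one attempt and no reset: what is moved stays moved. The work goes in short steps, Python scripts to look and compute and a tool call to move; the robot and the scene stay as the last step left them, time stands still between calls to the robot, and variables do not carry over. Pictures are saved under pics/ and viewed, at most 10 in all, crops included, and the job is handed in when it is done.

Besides the shell and the picture viewer there is one more tool, called after "Request:" as name(argument=value, ...), one argument or row to a line, values as JSON. step_arm: Moves the arm, as the interface text tells. Its arguments: {"type":"object","properties":{"plan":{"type":"array"},"newtons":{"type":"number"}},"required":["plan"]}

```bash
mkdir -p pics; ls; python3 - <<'E'
from plant import r, eyes, workorder
import cv2, numpy as np
s=r.get_state(); print({k:np.round(s[k],3) for k in s})
for n in("scene","top"):
    cv2.imwrite(f"pics/{n}0.png",eyes.capture(n)[:,:,::-1]); 
for n in("scene","top","wrist"): print(n,eyes.camera_model(n))
E
```

```text
pics
{'time_s': np.float64(0.0), 'joints': array([-4.7834e+01,  2.0592e+01,  6.3100e-01, -2.0000e-02, -7.0136e+01,
       -1.6510e+01]), 'qd': array([ 0.049,  0.019,  0.061,  0.005, -0.072,  0.076]), 'joint_torque': array([-1.0000e-03, -5.8272e+01,  2.9304e+01,  6.9970e+00,  7.0000e-03,
       -0.0000e+00]), 'tcp_pos': array([ 0.292, -0.608,  0.226]), 'eef_rot': array([ 1.79902e+02, -1.00000e-02, -1.54351e+02]), 'contact_force': array([-0.52 , -0.193,  0.48 ]), 'moment': array([ 0.02 ,  0.011, -0.009]), 'gripper_force': np.float64(0.0), 'gripper_width': np.float64(0.087)}
scene {'fov_y': 51.33536736780575, 'cx': 286.6315463755206, 'cy': 211.16845421773704, 'world_to_cam': array([[-0.5118123 ,  0.85909328, -0.00262644,  0.29485418],
       [-0.71533611, -0.4244707 ,  0.55508456,  0.37836182],
       [ 0.47575457,  0.2859779 ,  0.83178977, -1.2001136 ],
       [ 0.        ,  0.        ,  0.        ,  1.        ]])}
top {'fov_y': 44.90237161114629, 'cx': 282.44086976065756, 'cy': 208.7196949833571, 'world_to_cam': array([[-0.01473926, -0.99983408, -0.01070379,  0.03348604],
       [ 0.98384206, -0.01641215,  0.1782847 , -0.57701421],
       [-0.17843079, -0.00790306,  0.98392073, -0.95171571],
       [ 0.        ,  0.        ,  0.        ,  1.        ]])}
wrist {'fov_y': 65.70646984690485, 'cx': 276.14034435267973, 'cy': 209.08513095983594, 'hand_eye': array([[ 2.91430462e-04,  9.64343471e-01,  2.64653708e-01,
         7.10904696e-02],
       [ 9.99999925e-01, -3.49012525e-04,  1.70553098e-04,
         6.03725063e-04],
       [ 2.56839225e-04,  2.64653638e-01, -9.64343500e-01,
        -1.57882995e-01],
       [ 0.00000000e+00,  0.00000000e+00,  0.00000000e+00,
         1.00000000e+00]])}
```

View pics/scene0.png

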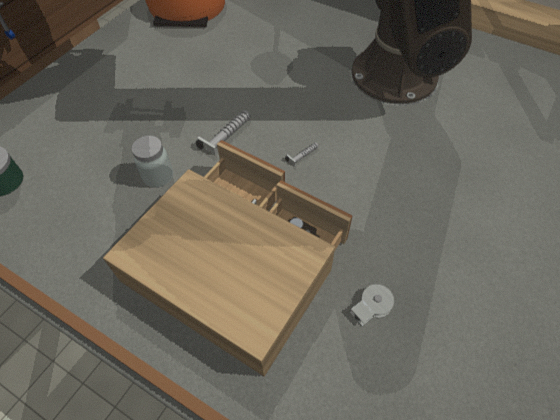

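View pics/top0.png

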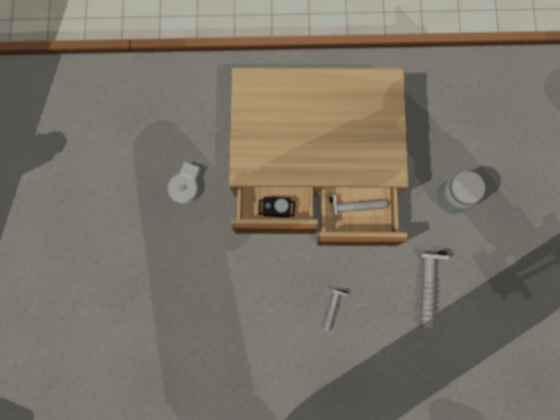

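The top view shows the headlamp in the left (+y) drawer at about (277,206) and the screw in the right drawer at about (358,205). The jar is on the right at (467,187) and the pulley on the left at (184,185). The other two screws lie on the bench, so the middle-sized one is in the right drawer. The left panel's top edge is near row 222 and the right's near row 236.

```bash
cat > h.py <<'E'
import numpy as np, cv2
from plant import r, eyes, workorder
def K(m): 
    f=210/np.tan(np.radians(m["fov_y"]/2)); return f,m["cx"],m["cy"]
def proj(n,P):
    m=eyes.camera_model(n); f,cx,cy=K(m); P=np.atleast_2d(P); W=m["world_to_cam"]
    c=P@W[:3,:3].T+W[:3,3]; return np.c_[cx+f*c[:,0]/-c[:,2], cy-f*c[:,1]/-c[:,2]]
def back(n,uv,z):
    m=eyes.camera_model(n); f,cx,cy=K(m); W=m["world_to_cam"]; uv=np.atleast_2d(uv)
    d=np.c_[(uv[:,0]-cx)/f,-(uv[:,1]-cy)/f,-np.ones(len(uv))]@W[:3,:3]; o=-W[:3,:3].T@W[:3,3]
    return o+d*((z-o[2])/d[:,2])[:,None]
def chest2w(p,P):
    x,y,a=p; P=np.atleast_2d(P).astype(float); c,s=np.cos(a),np.sin(a)
    return np.c_[x+c*P[:,0]-s*P[:,1], y+s*P[:,0]+c*P[:,1], P[:,2]]
E
python3 - <<'E'
from h import *
im=cv2.imread("pics/top0.png")[170:255,215:425]
cv2.imwrite("pics/crop_top.png",cv2.resize(im,None,fx=3.8,fy=3.8,interpolation=cv2.INTER_CUBIC))
im=cv2.imread("pics/scene0.png")[130:250,200:360]
cv2.imwrite("pics/crop_sc.png",cv2.resize(im,None,fx=5,fy=5,interpolation=cv2.INTER_CUBIC))
print(back("top",[[230,186],[407,187],[404,68],[231,69]],.1).round(4))
print(back("scene",[[192,171],[340,246],[265,363],[105,258]],.1).round(4))
E
```

```text
[[ 0.6142  0.1228  0.1   ]
 [ 0.6065 -0.2118  0.1   ]
 [ 0.8469 -0.2199  0.1   ]
 [ 0.8516  0.1217  0.1   ]]
[[ 0.6122 -0.2008  0.1   ]
 [ 0.6142  0.1348  0.1   ]
 [ 0.8568  0.1288  0.1   ]
 [ 0.8483 -0.212   0.1   ]]
```

View pics/crop_top.png

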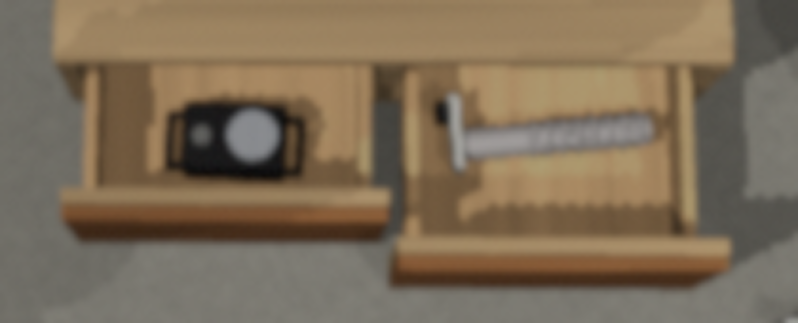

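View pics/crop_sc.png

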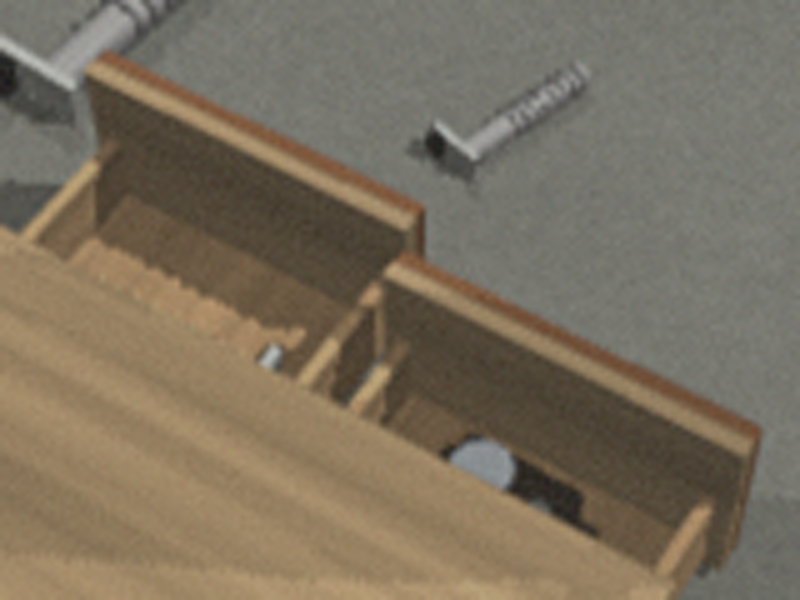

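```bash
python3 - <<'E'
from h import *
from scipy.optimize import least_squares
T=lambda a:np.array(a)/3.8+[215,170]-.4
S=lambda a:np.array(a)/5+[200,130]-.4
tc=np.array([[230,186],[407,187],[404,68],[231,69]]); sc=np.array([[340,246],[192,171],[105,258],[265,363]])
cc=[[-.12,.17,.1],[-.12,-.17,.1],[.12,-.17,.1],[.12,.17,.1]]
tp=T([[62,188],[388,188],[398,238],[730,238]]); sp=S([[740,455],[385,275],[412,232],[90,70]])
def panel(d,y): return [[-.12-d,y+.0815,.094],[-.12-d,y-.0815,.094]]
def res(p,full=False):
    P=np.array(cc+panel(p[3],.0835)+panel(p[4],-.0835)); w=chest2w(p[:3],P)
    a=np.c_[proj("top",w)-np.r_[tc,tp],proj("scene",w)-np.r_[sc,sp]]
    return a if full else a.ravel()
o=least_squares(res,[.73,-.04,0,.07,.08],loss="soft_l1"); p=o.x
print(p.round(4),np.degrees(p[2])); print(res(p,1).round(1))
for n,y,d in(("left",.0835,p[3]),("right",-.0835,p[4])):
    print(n,"lining",chest2w(p,[-.12-d,y,.05]).round(4),"face",chest2w(p,[-.136-d,y,.05]).round(4))
print("headlamp",back("top",T([[240,140]]),.05),"screw",back("top",T([[560,138]]),.0285))
print("jar",back("top",[[467,187]],.1),"pulley",back("top",[[184,187]],.02))
np.save("p.npy",p)
E
```

```text
[ 0.7304 -0.0438 -0.016   0.0606  0.0863] -0.918635443381433
[[-2.8  0.6 -3.  -2.1]
 [-0.  -0.6 -3.  -3.7]
 [-2.2 -0.3 -1.3 -1.2]
 [-1.3 -0.7 -1.2 -3.6]
 [-1.3 -0.4  1.9 -0.3]
 [-0.7 -0.4 -0.1 -0.4]
 [-1.  -0.  -0.4 -1.2]
 [-1.2 -0.1 -0.7 -0.3]]Traceback (most recent call last):
  File "<stdin>", line 16, in <module>
  File "h.py", line 13, in chest2w
    x,y,a=p; P=np.atleast_2d(P).astype(float); c,s=np.cos(a),np.sin(a)
    ^^^^^
ValueError: too many values to unpack (expected 3)
```

Request:
step_arm(
  plan=[
    [-0.1,0.1,0,0.05,0],
    [-0.2,0.2,0,0.1,0],
    [-0.3,0.3,0,0.15,0],
    [-0.4,0.4,0,0.2,0],
    [-0.5,0.5,0,0.25,0],
    [-0.6,0.6,0,0.3,0],
    [-0.7,0.7,0,0.35,0],
    [-0.8,0.8,0,0.4,0],
    [-0.9,0.9,0,0.443,0],
    [-1,1,0,0.443,0],
    [-1,1,0,0.443,0],
    [-1,1,0,0.443,0],
  ],
  newtons=10,
)

```text
time_s: 1.1
tcp_pos: [0.4099, -0.2732, 0.2267]
eef_rot: [180.0, 0.0, 179.3]
contact_force: [0.5, -1.0, 0.3]
gripper_width: 0.0137
gripper_force: 0.0
```

```bash
python3 - <<'E'
from h import *
s=r.get_state(); print(s["tcp_pos"],s["eef_rot"],s["gripper_width"],s["time_s"],s["contact_force"])
p=np.array([.7304,-.0438,-.0160]);d=(.0606,.0863)
for n,y,d in(("left",.0835,d[0]),("right",-.0835,d[1])):
    print(n,"lining",chest2w(p,[-.12-d,y,.05]).round(4),"face",chest2w(p,[-.136-d,y,.05]).round(4),"shutface",chest2w(p,[-.136,y,.05]).round(4))
T=lambda a:np.array(a)/3.8+[215,170]-.4
print("headlamp",back("top",T([[240,140]]),.05),"screw",back("top",T([[560,138]]),.0285),"jar",back("top",[[467,187]],.1))
E
```

```text
[ 0.40989293 -0.27323904  0.22667303] [1.79995519e+02 1.77374638e-02 1.79294550e+02] 0.01369116840394033 1.1 [ 0.47241685 -0.96873026  0.308974  ]
left lining [[0.5512 0.0426 0.05  ]] face [[0.5352 0.0428 0.05  ]] shutface [[0.5958 0.0419 0.05  ]]
right lining [[ 0.5228 -0.124   0.05  ]] face [[ 0.5068 -0.1237  0.05  ]] shutface [[ 0.5931 -0.1251  0.05  ]]
headlamp [[0.58257721 0.0336464  0.05      ]] screw [[ 0.58481363 -0.136164    0.0285    ]] jar [[ 0.60459592 -0.32468391  0.1       ]]
```

Request:
step_arm(
  plan=[
    [-0.05,0.12,0,0,0],
    [-0.1,0.24,0,0,0],
    [-0.15,0.36,0,0,0],
    [-0.2,0.48,0,0,0],
    [-0.22,0.597,0,0,0],
    [-0.22,0.597,0.12,0,0],
    [-0.22,0.597,0.24,0,0],
    [-0.22,0.597,0.36,0,0],
    [-0.22,0.597,0.48,0,0],
    [-0.22,0.597,0.6,0,0],
    [-0.22,0.597,0.66,0,0],
    [-0.22,0.597,0.66,0,0],
  ],
)

```text
time_s: 2.1
tcp_pos: [0.4639, -0.1277, 0.058]
eef_rot: [-180.0, -0.4, 179.0]
contact_force: [-0.6, -1.2, 0.2]
gripper_width: 0.0001
gripper_force: 0.0
```

Request:
step_arm(
  plan=[
    [-0.04,0,0,0,0],
    [-0.08,0,0,0,0],
    [-0.12,0,0,0,0],
    [-0.15,0,0,0,0],
    [-0.18,0,0,0,0],
    [-0.22,0,0,0,0],
    [-0.26,0,0,0,0],
    [-0.3,0,0,0,0],
    [-0.34,0,0,0,0],
    [-0.38,0,0,0,0],
    [-0.41,0,0,0,0],
    [-0.43,0,0,0,0],
  ],
)

```text
time_s: 3.1
tcp_pos: [0.5754, -0.1282, 0.0614]
eef_rot: [-180.0, 0.0, 179.1]
contact_force: [-1.4, -0.2, 0.9]
gripper_width: 0.0007
gripper_force: 0.8
```

Request:
step_arm(
  plan=[
    [-0.006,0,0,0,0],
    [-0.012,0,0,0,0],
    [-0.018,0,0,0,0],
    [-0.024,0,0,0,0],
    [-0.03,0,0,0,0],
    [-0.036,0,0,0,0],
  ],
)

```text
time_s: 3.6
tcp_pos: [0.5829, -0.1283, 0.0614]
eef_rot: [180.0, -0.0, 179.1]
contact_force: [-1.8, 0.3, -1.6]
gripper_width: 0.0006
gripper_force: 0.8
```

Request:
step_arm(
  plan=[
    [-0.006,0,0,0,0],
    [-0.012,0,0,0,0],
    [-0.018,0,0,0,0],
    [-0.018,0,0,0,0],
  ],
)

```text
time_s: 3.93
tcp_pos: [0.5843, -0.1284, 0.0614]
eef_rot: [180.0, -0.4, 179.0]
contact_force: [-13.1, 3.8, 9.3]
gripper_width: 0.0008
gripper_force: 6.5
```

The force rose to 13 N at TCP x = 0.584 (0.5836 predicted), so the right drawer is shut. I'll back off and move over the left gap.

Request:
step_arm(
  plan=[
    [0.04,0,0,0,0],
    [0.12,0,0,0,0],
    [0.12,0,-0.1,0,0],
    [0.12,0,-0.24,0,0],
    [0.12,0,-0.4,0,0],
    [0.12,0.12,-0.4,0,0],
    [0.12,0.24,-0.4,0,0],
    [0.1,0.36,-0.4,0,0],
    [0.08,0.48,-0.4,0,0],
    [0.06,0.6,-0.4,0,0],
    [0.056,0.683,-0.4,0,0],
    [0.056,0.683,-0.4,0,0],
  ],
)

```text
time_s: 4.93
tcp_pos: [0.5778, 0.0461, 0.1621]
eef_rot: [179.9, 0.2, 179.3]
contact_force: [1.5, -0.8, 0.0]
gripper_width: 0.0005
gripper_force: 0.0
```

```bash
python3 - <<'E'
from h import *
s=r.get_state(); print(s["tcp_pos"],s["eef_rot"],s["contact_force"])
a=eyes.capture("scene")[130:310,160:400]; b=eyes.capture("top")[150:270,200:440]
a=cv2.resize(a[:,:,::-1],None,fx=2,fy=2,interpolation=2); b=cv2.resize(b[:,:,::-1],None,fx=1.2,fy=1.2,interpolation=2)
c=np.zeros((360,a.shape[1]+b.shape[1],3),np.uint8); c[:,:480]=a; c[:b.shape[0],480:]=b
cv2.imwrite("pics/mid.png",c)
E
```

```text
[0.57776665 0.04605674 0.16209576] [1.79939674e+02 1.62458262e-01 1.79253788e+02] [ 1.45268228 -0.75205823  0.0378113 ]
```

View pics/mid.png

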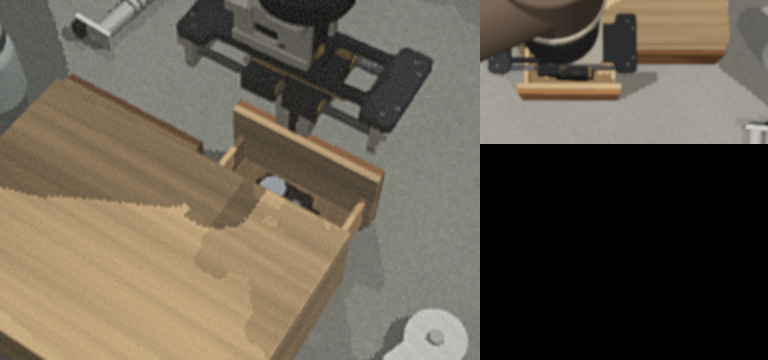

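The picture shows the right drawer flush with the carcass, and the left drawer still open with the headlamp in it. The shut fingers are above the gap, so I'll lower them.

Request:
step_arm(
  plan=[
    [0,0,0.06,0,0],
    [0,0,0.12,0,0],
    [0,0,0.18,0,0],
    [0,0,0.24,0,0],
    [0,0,0.3,0,0],
    [0,0,0.35,0,0],
    [0,0,0.4,0,0],
    [0,0,0.4,0,0],
  ],
)

```text
time_s: 5.7
tcp_pos: [0.5751, 0.0411, 0.0594]
eef_rot: [-179.9, -0.2, 179.0]
contact_force: [-0.8, -1.7, 0.2]
gripper_width: 0.0005
gripper_force: 0.0
```

Request:
step_arm(
  plan=[
    [0.03,0,0,0,0],
    [0.055,0,0,0,0],
    [0.08,0,0,0,0],
    [0.11,0,0,0,0],
    [0.14,0,0,0,0],
    [0.17,0,0,0,0],
    [0.2,0,0,0,0],
    [0.23,0,0,0,0],
    [0.26,0,0,0,0],
    [0.285,0,0,0,0],
    [0.305,0,0,0,0],
    [0.315,0,0,0,0],
  ],
)

```text
time_s: 6.7
tcp_pos: [0.4969, 0.0438, 0.0616]
eef_rot: [180.0, -0.0, 179.1]
contact_force: [1.9, -0.5, 0.8]
gripper_width: 0.0004
gripper_force: 0.8
```

Request:
step_arm(
  plan=[
    [0.006,0,0,0,0],
    [0.012,0,0,0,0],
    [0.018,0,0,0,0],
    [0.024,0,0,0,0],
  ],
)

```text
time_s: 7.03
tcp_pos: [0.4963, 0.0442, 0.062]
eef_rot: [180.0, 0.4, 179.2]
contact_force: [27.0, -10.5, -18.4]
gripper_width: 0.0007
gripper_force: 13.4
```

27 N of force suggests the stop, but x is 5 mm from the prediction. I'll back off, lift and look.

Request:
step_arm(
  plan=[
    [-0.04,0,0,0,0],
    [-0.08,0,0,0,0],
    [-0.08,0,0,0,0],
    [-0.08,0,-0.12,0,0],
    [-0.08,0,-0.24,0,0],
    [-0.08,0,-0.36,0,0],
    [-0.08,0,-0.48,0,0],
    [-0.08,-0.12,-0.5,0,0],
    [-0.08,-0.24,-0.5,0,0],
    [-0.08,-0.36,-0.5,0,0],
    [-0.08,-0.48,-0.5,0,0],
    [-0.08,-0.6,-0.5,0,0],
  ],
)

```text
time_s: 8.03
tcp_pos: [0.5085, -0.1076, 0.1864]
eef_rot: [180.0, -0.1, 179.1]
contact_force: [0.5, 0.2, -1.0]
gripper_width: 0.0
gripper_force: 0.0
```

Request:
step_arm(
  plan=[
    [0,-0.12,0,0,0],
    [0,-0.24,0,0,0],
    [0,-0.36,0,0,0],
    [0,-0.48,0,0,0],
    [0,-0.6,0,0,0],
    [0,-0.72,0,0,0],
    [0,-0.84,0,0,0],
    [0,-0.84,0,0,0],
  ],
)

```text
time_s: 8.7
tcp_pos: [0.505, -0.3201, 0.1855]
eef_rot: [180.0, -0.1, 178.9]
contact_force: [0.5, 0.5, -0.1]
gripper_width: 0.0001
gripper_force: 0.0
```

```bash
python3 - <<'E'
from h import *
s=r.get_state(); print(s["tcp_pos"],s["contact_force"],s["time_s"])
a=eyes.capture("scene"); b=eyes.capture("top")
cv2.imwrite("pics/s2.png",a[:,:,::-1]);cv2.imwrite("pics/t2.png",b[:,:,::-1])
a=cv2.resize(a[120:260,200:400,::-1],None,fx=4,fy=4,interpolation=2)[:,:800]; cv2.imwrite("pics/s2c.png",a)
cv2.imwrite("pics/t2c.png",cv2.resize(b[170:270,215:425,::-1],None,fx=3.8,fy=3.8,interpolation=2))
E
```

```text
[ 0.50499216 -0.32013488  0.18554079] [ 0.53946888  0.5041955  -0.07845005] 8.7
```

View pics/t2c.png

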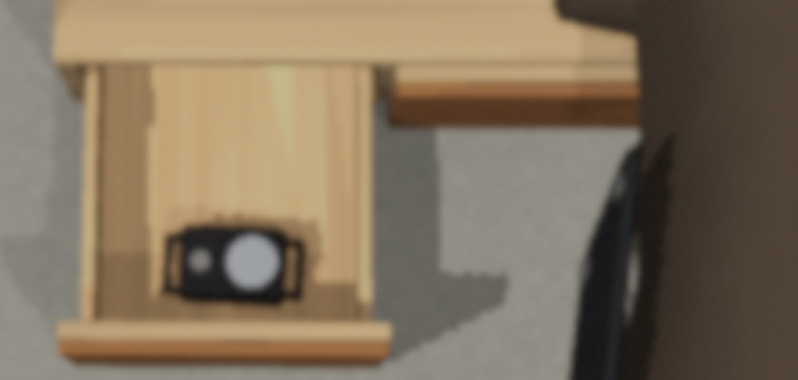

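View pics/s2c.png

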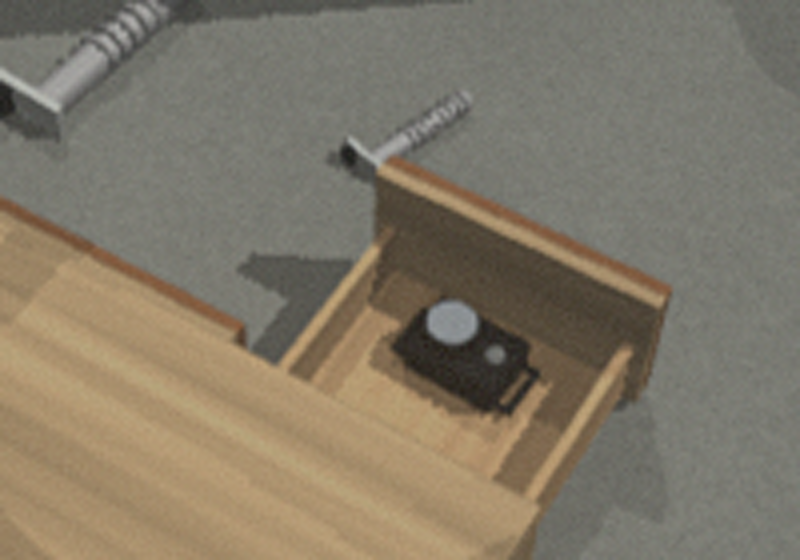

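The right drawer is flush, and the left drawer is well out with the headlamp lying in it. Its inner top edge is at crop row 323, against 188 before. I'll check the opening numerically.

```bash
python3 - <<'E'
from h import *
T=lambda a:np.array(a)/3.8+[215,170]-.4
S=lambda a:np.array(a)/4+[200,120]-.4
print("before/after top",back("top",T([[225,188],[225,323]]),.094).round(4))
print("right outer shut (orange/light line)/ left same",back("top",T([[510,82],[225,340]]),.094).round(4))
S0=lambda a:np.array(a)/5+[200,130]-.4
print("scene before",back("scene",S0([[740,455],[385,275]]),.094).round(4),"after",back("scene",S([[660,305],[380,170]]),.094).round(4))
E
```

```text
before/after top [[0.5503 0.0406 0.094 ]
 [0.4834 0.0414 0.094 ]]
right outer shut (orange/light line)/ left same [[ 0.6016 -0.1025  0.094 ]
 [ 0.475   0.0415  0.094 ]]
scene before [[ 0.5547  0.1213  0.094 ]
 [ 0.5505 -0.0382  0.094 ]] after [[ 0.4862  0.1243  0.094 ]
 [ 0.4819 -0.0367  0.094 ]]
```

```bash
python3 -c "
from plant import workorder
print(workorder.close_job())"
```

```text
the job is handed in; nothing more can be done
None
```

I handed the job in with both drawers done: the ice-screw (right) drawer is shut against its stop, and the headlamp (left) drawer is open to about 0.129 m against its stop; the hand-in returned no verdict.

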